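# Stack the spacer ring and thumbscrew collar on an optics post

## Robot

A 7-joint arm with a two-finger parallel gripper is mounted at the origin on the work surface. World frame = base frame: x ahead of the robot, y to its left, z up, the work surface at z = 0. Lengths are in m, angles in rad, forces in N, time in s.
With the tool pointing down it reaches from about 0.4 to 0.85 m from the base axis. Payload 4.5 kg.
Tool frame: the origin (TCP) lies at the very end of the fingers, on their centre line; the grasp point (between the pads) lies 19 mm behind it; z points along the fingers, x is the direction in which the jaws open and shut, and the axes are right-handed (so a half turn about z gives the same grasp; the last joint's range is limited). The gripper opens to 88 mm and grips with 3 to 60 N. Pads are 18 mm wide; open, the fingers measure 123 mm over their backs; the gripper's body (75 mm by 187 mm) begins 45 mm behind the grasp point.
Start: joints at [-1.069, 0.689, -0.195, 1.565, 0.157, 0.902, -0.215], TCP at [0.282, 0.558, 0.239] pointing down, gripper open.
Joint ranges: [-3.01, 3.01], [-0.46, 2.08], [-1.47, 1.51], [0.13, 2.56], [-1, 4.14], [0.04, 2.09], [-2.66, 2.66]. Speed limits (rad/s): [2.57, 2.57, 3.14, 3.14, 3.14, 3.14, 3.14].

## Interface

Orientations are given as a unit quaternion [x, y, z, w].
In Python, from plant import * gives the robot as it stands.
- The arm moves only by the tool apply_moves, never from a script. Its argument "series" is a list of rows, each an object of numbers: "x", "y", "z": the shift along the tool's x, y, z in units of 80 cm (1.0 is 80 cm); "wx", "wy", "wz": the turn, a rotation vector about the tool's x, y, z in units of pi rad (1.0 is pi rad); "fingers": the opening, from -1 (shut) to 1 (fully open), so that 0 is half open. In form: [{"x": .., "y": .., "z": .., "wx": .., "wy": .., "wz": .., "fingers": ..}, ...]. A call has 1 to 8 rows; each row shifts and turns the pose as measured when the row begins, along the tool's axes as they then stand; what a row does not reach is not made up. A row lasts 1/8 s, in which the tool goes at most 62.5 mm and 10.7 degrees, less where a joint would pass 70% of its speed; a pose out of reach is approached as far as the arm can. A call with a number of a shift or a turn outside -1 to 1 is refused whole. A call with a gripper value outside its range is refused whole. The fingers move at their own pace and stop on an object; "force" is the grip in N (left out, the last holds). Time passes only in rows, so rows that do not move let the fingers close. It gives the time, the measured TCP pose, the force and the opening at its end, in the units of the state.
- get_state(): the state, without advancing time (a new reading comes with each control period).
- snapshot(name): name is "scene" or "side" or "wrist"; returns (picture, depth): 384x512x3 uint8, red, green, blue; 384x512 float32, m along the optical axis (not along the pixel's ray), 0 where there is no reading.
- camera_model(name): a dict with "camera_matrix" (3x3 intrinsics, pixels), "world_from_camera" (4x4, takes a point from camera to world coordinates). Camera axes: x right, y up, looking along -z (the intrinsics and any distortion apply to the point x, -y, -z); pixel columns grow to the right and rows downward; lengths in m; the calibration is good to about 2 mm. A picture is of the moment at which its call begins: read the wrist's pose just before it. camera_model takes no time and is no camera call; for the wrist camera it gives the pose at the moment of the call.
- finish_job(): hands the job in, once; it reports no verdict.
The state is a dict: "clock": time; "q": joint angles; "qd": joint speeds; "joint_torque": joint torques, N m; "tool_pos": TCP position; "eef_rot": TCP orientation; "contact_force": force on the tool from outside, world axes, zero at the start; "moment": the same for the moment, N m; "opening": opening from 0.0 (shut) to 1.0 (fully open).
Only numpy, scipy, OpenCV 4.12 (cv2) and the standard library are available. Lean on these libraries where they do the work, as an engineer would, in place of code of your own. Each camera call takes 0.05 s, during which the arm holds its last target. There are 200 camera calls.

## Task

Build up the post for the next lens mount: take the thick spacer ring, which stands on edge in the wooden rack, lay it flat on the bench and let go, then take it again across its rim and thread it down the post fully home on the step at the foot. Then thread the thumbscrew collar down on top of it, lying flush, and let go. Leave the filter in the rack, the screwdriver and the jar where they are.

Things in the scene. Friction and masses are not known exactly. Their poses are not given: they have to be found in the camera images.
- spacer_center (a point): Thick plain aluminium spacer ring, 58 mm outside, 29 mm bore, 16 mm thick, about 86 g. Point: its centre (middle of the bore, half-way through the thickness); its z axis is the ring's axis. At the start it stands on edge (axis level) in one of the two slots of the rack, 20 mm deep, so that its top stands 64 mm above the bench and 38 mm above the slot walls. Set on its edge on the bench, leaned well over (30 degrees or more) and let go, it falls flat.
- collar_center (a point): Smaller steel collar with a thumbscrew, 46 mm outside, 28 mm bore, 14 mm thick, about 100 g, lying flat on the bench. Point: centre of its bore, half-way up (7 mm above the bench); z is the ring's axis, and the thumbscrew (head 11 mm thick) sticks out level along +x to 39 mm from the centre. Grip it across y, clear of the screw.
- stand_seat (a point): Where the first ring must land: centre of the flat round step at the foot of the fixed upright post, 27 mm above the bench; z up. The step is 42 mm across and stands 15 mm above a 90 mm square, 12 mm thick base plate. The post is steel, 25 mm in diameter.
- stand_tip (a point): Centre of the post's top end, 78 mm above the bench, 51 mm above the step. The top 12 mm taper from 25 mm to 14 mm in diameter.
- rack_floor (a point): Fixed wooden rack, 125 x 76 mm, 26 mm high. Point: middle of the rack, at the height of its slot floors (6 mm above the bench). Two slots, each 18 mm wide, 58.5 mm long and 20 mm deep, run along its y axis, at 35 mm to either side along its x axis. One holds the spacer ring, the other the filter, which is which varies.
- filter_center (a point): Bystander: black mounted filter, a solid disc without a bore, 46 mm in diameter, 15 mm thick, on edge in the other slot. Point: its centre; z is its axis.
- driver: Bystander: screwdriver, 170 mm, lying on the far side of the bench.
- jar: Bystander: amber glass jar with a black lid, 52 mm in diameter, 60 mm high, on the far side. Origin: centre of its underside.

How it is judged:
By the outcome, as a careful person would: the job done as asked, in the order asked, and still so for the second after the job is handed in, with the robot touching nothing.
It also fails if it takes over 72 s, if anything falls off the work surface, if the arm or the gripper's body presses on something with over 40 N, if the wrist force passes 120 N, or if a joint passes its speed limit or range.

## Working session

There is one attempt and no reset: what is moved stays moved. The work goes in short steps, Python scripts to look and compute and a tool call to move; the robot and the scene stay as the last step left them, time stands still between calls to the robot, and variables do not carry over. Pictures are saved under pics/ and viewed, about 8 in all and at most 12, crops included, and the job is handed in when it is done.

Besides the shell and the picture viewer there is one more tool, called after "Call:" as name([rows], argument=value, ...), one row to a line, values as JSON. apply_moves: Moves the arm, as the interface text tells. Its arguments: {"type":"object","properties":{"series":{"type":"array","items":{"type":"object","properties":{"x":{"type":"number"},"y":{"type":"number"},"z":{"type":"number"},"wx":{"type":"number"},"wy":{"type":"number"},"wz":{"type":"number"},"fingers":{"type":"number"}}}},"force":{"type":"number"}},"required":["series"]}

```bash
ls; mkdir -p pics
python3 - <<'E'
from plant import *
import cv2,numpy as np
print(get_state())
a,d=snapshot("scene");b,e=snapshot("side")
np.savez('s0.npz',a=a,d=d,b=b,e=e)
for n in("scene","side"):
    m=camera_model(n);print(n,np.round(m["camera_matrix"],1).tolist(),np.round(m["world_from_camera"],3).tolist(),[k for k in m])
cv2.imwrite('pics/1.png',a[:,:,::-1]);cv2.imwrite('pics/2.png',b[:,:,::-1])
E
```

```text
pics
{'clock': 0.0, 'q': array([-1.06918483,  0.68998335, -0.19454538,  1.5663393 ,  0.15729617,
        0.90250982, -0.21508608]), 'qd': array([-0.00069469,  0.00058244,  0.00109165, -0.00144696, -0.00102241,
        0.00018718,  0.00123041]), 'joint_torque': array([ 8.39677559e-04, -5.27554071e+01, -1.26672439e+00, -1.53435820e+01,
       -5.26903197e-02,  6.62354840e-03,  1.72882551e-04]), 'tool_pos': array([0.28157578, 0.55726589, 0.23791249]), 'eef_rot': array([ 8.51711809e-01,  5.24009678e-01, -7.55290234e-04,  5.30898883e-04]), 'contact_force': array([-0.01023432, -1.21944473, -0.21571432]), 'moment': array([ 0.02542496,  0.01710612, -0.00611695]), 'opening': 1.0001558539645832}
scene [[410.6, 0.0, 253.8], [0.0, 410.6, 185.7], [0.0, 0.0, 1.0]] [[-0.216, -0.707, 0.674, 1.315], [0.976, -0.169, 0.136, 0.149], [0.017, 0.687, 0.726, 0.805], [0.0, 0.0, 0.0, 1.0]] ['camera_matrix', 'world_from_camera']
side [[427.7, 0.0, 259.0], [0.0, 427.7, 189.3], [0.0, 0.0, 1.0]] [[-0.847, 0.398, -0.353, 0.319], [-0.532, -0.632, 0.564, 0.492], [0.001, 0.665, 0.746, 0.725], [0.0, 0.0, 0.0, 1.0]] ['camera_matrix', 'world_from_camera']
```

View pics/1.png

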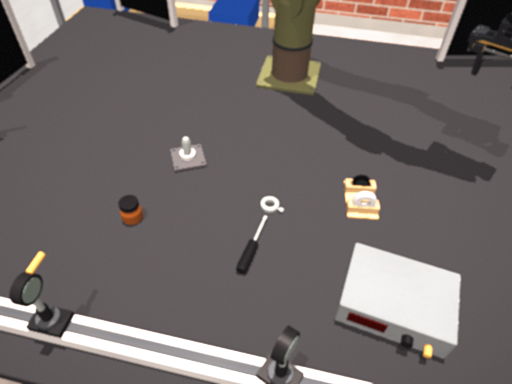

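View pics/2.png

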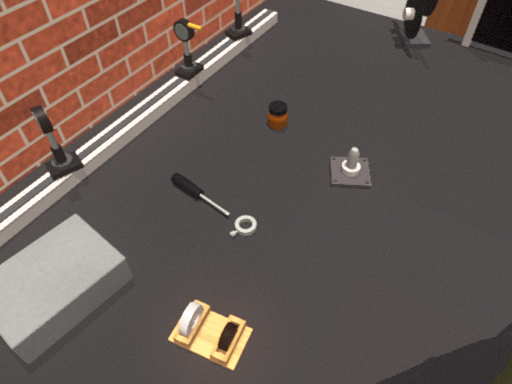

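Scene picture: post near (186,148), collar (270,205), rack (362,198) with the spacer at (364,200) and filter at (360,182). Side picture: post (352,160), collar (245,226), spacer (189,320), filter (228,338).

```bash
cat > h.py <<'E'
import numpy as np,cv2
from plant import *
from scipy.spatial.transform import Rotation as R
def ray(m,u,v):
    K=m["camera_matrix"];T=m["world_from_camera"]
    d=np.stack([(u-K[0,2])/K[0,0],-(v-K[1,2])/K[1,1],-np.ones_like(u,float)],-1)
    return T[:3,3],d@T[:3,:3].T
def cloud(m,dep):
    v,u=np.mgrid[:dep.shape[0],:dep.shape[1]];o,d=ray(m,u,v)
    return o+d*dep[...,None]
def onz(m,u,v,z):
    o,d=ray(m,np.asarray(u,float),np.asarray(v,float));return o+d*((z-o[2])/d[...,2])[...,None]
def tri(m1,p1,m2,p2):
    o1,d1=ray(m1,*map(np.float64,p1));o2,d2=ray(m2,*map(np.float64,p2))
    s=np.linalg.lstsq(np.stack([d1,-d2],1),o2-o1,rcond=None)[0]
    a,b=o1+s[0]*d1,o2+s[1]*d2;return (a+b)/2,np.linalg.norm(a-b)
E
python3 - <<'E'
from h import *
z=np.load('s0.npz')
for n,i,dd,boxes in(("scene",'a','d',dict(post=(165,130,210,172),collar=(255,192,288,218),rack=(338,172,386,222))),("side",'b','e',dict(post=(325,140,378,192),collar=(226,210,262,242),rack=(165,295,257,370)))):
    m=camera_model(n);im=z[i];P=cloud(m,z[dd]);hsv=cv2.cvtColor(im,cv2.COLOR_RGB2HSV)
    print(n)
    for k,(u0,v0,u1,v1) in boxes.items():
        p=P[v0:v1,u0:u1].reshape(-1,3);h=hsv[v0:v1,u0:u1].reshape(-1,3)
        br=(h[:,2]>130)&(h[:,1]<60)
        up=p[:,2]>.004
        print(k,'bright n',br.sum(),'med',np.median(p[br],0).round(4),'zmax',p[br][:,2].max().round(4),'bench z',np.median(p[~up][:,2]).round(4))
        for lo,hi in((.008,.02),(.02,.032),(.035,.05),(.05,.09)):
            s=p[(p[:,2]>lo)&(p[:,2]<hi)]
            if len(s):print('  ',lo,hi,len(s),s.min(0).round(3),s.max(0).round(3),s.mean(0).round(4))
        if k=='rack':
            o=(h[:,1]>90)&(h[:,2]>100)&(np.abs(p[:,2]-.026)<.005)
            r=cv2.minAreaRect((p[o][:,:2]*1000).astype(np.float32));print('  rack top',o.sum(),r)
E
```

```text
scene
post bright n 777 med [ 0.5182 -0.2046  0.0134] zmax 0.0805 bench z 0.0005
   0.008 0.02 551 [ 0.449 -0.268  0.008] [ 0.569 -0.151  0.02 ] [ 0.5178 -0.2064  0.0127]
   0.02 0.032 94 [ 0.492 -0.258  0.02 ] [ 0.534 -0.189  0.032] [ 0.5165 -0.2064  0.0266]
   0.035 0.05 36 [ 0.508 -0.22   0.036] [ 0.523 -0.197  0.049] [ 0.5177 -0.2061  0.0423]
   0.05 0.09 95 [ 0.5   -0.221  0.05 ] [ 0.524 -0.197  0.08 ] [ 0.5152 -0.2071  0.0665]
collar bright n 301 med [0.6309 0.0536 0.0103] zmax 0.8053 bench z 0.0003
   0.008 0.02 168 [0.607 0.029 0.008] [0.681 0.089 0.018] [0.6341 0.0537 0.0132]
rack bright n 519 med [0.5913 0.28   0.0269] zmax 0.8053 bench z 0.0004
   0.008 0.02 245 [0.502 0.234 0.008] [0.616 0.323 0.02 ] [0.5683 0.2767 0.0139]
   0.02 0.032 427 [0.498 0.234 0.02 ] [0.608 0.322 0.032] [0.5618 0.2783 0.0255]
   0.035 0.05 176 [0.507 0.253 0.035] [0.6   0.312 0.05 ] [0.5519 0.2752 0.0431]
   0.05 0.09 163 [0.511 0.259 0.05 ] [0.6   0.306 0.066] [0.5789 0.2804 0.0569]
  rack top 146 ((553.663818359375, 278.154052734375), (101.34588623046875, 75.79358673095703), 7.849463939666748)
[... 401 characters left out ...]
7  0.079] [ 0.5087 -0.2046  0.0664]
collar bright n 282 med [0.6347 0.0516 0.0122] zmax 0.7248 bench z -0.0009
   0.008 0.02 254 [0.607 0.028 0.008] [0.68  0.087 0.016] [0.6318 0.0536 0.0122]
rack bright n 512 med [0.5833 0.2854 0.0524] zmax 0.7248 bench z -0.001
   0.008 0.02 289 [0.486 0.233 0.008] [0.606 0.321 0.02 ] [0.546  0.2869 0.0145]
   0.02 0.032 880 [0.498 0.233 0.02 ] [0.608 0.322 0.032] [0.5452 0.2804 0.0246]
   0.035 0.05 333 [0.508 0.252 0.035] [0.595 0.312 0.05 ] [0.5383 0.2818 0.0441]
   0.05 0.09 338 [0.51  0.258 0.05 ] [0.597 0.306 0.064] [0.5746 0.283  0.0568]
  rack top 702 ((552.71337890625, 277.34722900390625), (100.18740844726562, 76.8619155883789), 8.082011222839355)
```

```bash
cat >> h.py <<'E'
from scipy.linalg import logm,expm
def pose(p,a,tilt=0):
    "tool down, tool x at world angle a (deg), then tilt deg about tool y"
    T=np.eye(4);T[:3,:3]=(R.from_euler('z',a,degrees=True)*R.from_euler('x',180,degrees=True)*R.from_euler('y',tilt,degrees=True)).as_matrix();T[:3,3]=p;return T
def cur():
    s=get_state();T=np.eye(4);T[:3,:3]=R.from_quat(s["eef_rot"]).as_matrix();T[:3,3]=s["tool_pos"];return T,s
def plan(T1,n,T0=None):
    T0=cur()[0] if T0 is None else T0
    D=expm(np.real(logm(np.linalg.inv(T0)@T1))/n)
    t=D[:3,3]/.8;w=R.from_matrix(D[:3,:3]).as_rotvec()/np.pi
    print(n,'rows x y z',t.round(4),'w',w.round(4))
def show():
    T,s=cur();X=T[:3,0];Z=T[:3,2]
    print('t',round(s["clock"],2),'pos',T[:3,3].round(4),'xang',np.degrees(np.arctan2(X[1],X[0])).round(2),'z',Z.round(3),'F',s["contact_force"].round(1),'open',round(s["opening"],3),'q',s['q'].round(2))
E
python3 - <<'E'
from h import *
show()
T,s=cur();m=camera_model("wrist");print((np.linalg.inv(T)@m["world_from_camera"]).round(3),m["camera_matrix"].round(0))
plan(pose([.588,.283,.20],8),8)
E
```

```text
t 0.1 pos [0.2816 0.5573 0.238 ] xang 63.2 z [-0.001 -0.002 -1.   ] F [-0.1 -0.4  0.7] open 1.001 q [-1.07  0.69 -0.19  1.57  0.16  0.9  -0.22]
[[ 1.    -0.    -0.    -0.001]
 [-0.    -0.946 -0.324 -0.086]
 [ 0.     0.324 -0.946 -0.146]
 [ 0.     0.     0.     1.   ]] [[271.   0. 252.]
 [  0. 271. 191.]
 [  0.   0.   1.]]
8 rows x y z [0.0106 0.0659 0.0059] w [0.     0.0001 0.0383]
```

Call:
apply_moves([
  {"x":0.0106,"y":0.066,"z":0.006,"wz":0.0383,"fingers":0},
  {"x":0.0106,"y":0.066,"z":0.006,"wz":0.0383,"fingers":0},
  {"x":0.0106,"y":0.066,"z":0.006,"wz":0.0383,"fingers":0},
  {"x":0.0106,"y":0.066,"z":0.006,"wz":0.0383,"fingers":0},
  {"x":0.0106,"y":0.066,"z":0.006,"wz":0.0383,"fingers":0},
  {"x":0.0106,"y":0.066,"z":0.006,"wz":0.0383,"fingers":0},
  {"x":0.0106,"y":0.066,"z":0.006,"wz":0.0383,"fingers":0},
  {"x":0.0106,"y":0.066,"z":0.006,"wz":0.0383,"fingers":0},
])

```text
schema error: expected keys x, y, z, wx, wy, wz, fingers
```

Run:
```python
from h import *
show()
m=camera_model("wrist");a,d=snapshot("wrist");cv2.imwrite('pics/3.png',a[:,:,::-1]);np.savez('w3.npz',a=a,d=d,M=m["world_from_camera"])
plan(pose([.588,.283,.12],8),4)
```

```text
t 0.1 pos [0.2816 0.5573 0.238 ] xang 63.2 z [-0.001 -0.002 -1.   ] F [-0.1 -0.4  0.7] open 1.001 q [-1.07  0.69 -0.19  1.57  0.16  0.9  -0.22]
4 rows x y z [0.0132 0.1327 0.0369] w [0.0001 0.0001 0.0767]
```

View pics/3.png

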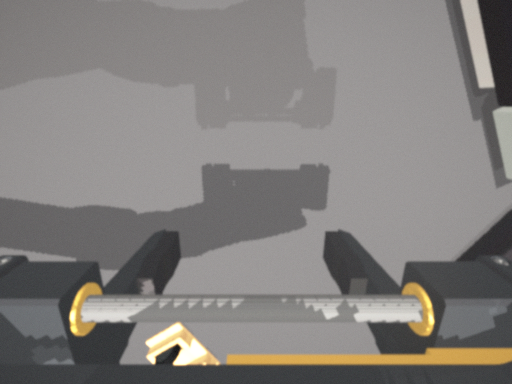

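All seven keys are needed in each row; the move was refused and nothing moved. The wrist picture shows the fingers' tips near rows 240-300.

Call:
apply_moves([
  {"x":0.0106,"y":0.066,"z":0.006,"wx":0,"wy":0,"wz":0.0383,"fingers":0},
  {"x":0.0106,"y":0.066,"z":0.006,"wx":0,"wy":0,"wz":0.0383,"fingers":0},
  {"x":0.0106,"y":0.066,"z":0.006,"wx":0,"wy":0,"wz":0.0383,"fingers":0},
  {"x":0.0106,"y":0.066,"z":0.006,"wx":0,"wy":0,"wz":0.0383,"fingers":0},
  {"x":0.0106,"y":0.066,"z":0.006,"wx":0,"wy":0,"wz":0.0383,"fingers":0},
  {"x":0.0106,"y":0.066,"z":0.006,"wx":0,"wy":0,"wz":0.0383,"fingers":0},
  {"x":0.0106,"y":0.066,"z":0.006,"wx":0,"wy":0,"wz":0.0383,"fingers":0},
  {"x":0.0106,"y":0.066,"z":0.006,"wx":0,"wy":0,"wz":0.0383,"fingers":0},
])

```text
clock: 1.15
tool_pos: [0.5896, 0.2796, 0.1942]
eef_rot: [0.998, 0.061, -0.003, -0.001]
contact_force: [0.2, -0.6, -0.4]
opening: 0.495
```

Run:
```python
from h import *
show()
m=camera_model("wrist");a,d=snapshot("wrist");cv2.imwrite('pics/4.png',a[:,:,::-1]);np.savez('w4.npz',a=a,d=d,M=m["world_from_camera"])
P=cloud(m,d)
s=P[(P[...,2]>.030)&(P[...,2]<.075)&(np.hypot(P[...,0]-.588,P[...,1]-.283)<.045)]
print(len(s),s[:,2].max())
r=cv2.minAreaRect((s[:,:2]*1000).astype(np.float32));print(r)
s=P[(P[...,2]>.045)&(P[...,2]<.07)&(np.hypot(P[...,0]-.519,P[...,1]-.273)<.03)]
print('filter',cv2.minAreaRect((s[:,:2]*1000).astype(np.float32)))
plan(pose([.588,.283,.12],8),4)
```

```text
t 1.15 pos [0.5896 0.2796 0.1942] xang 7.03 z [-0.006  0.002 -1.   ] F [ 0.2 -0.6 -0.4] open 0.495 q [-0.53  0.78  0.03  1.52 -0.04  0.85 -0.36]
728 0.06452680481323247
((585.1051635742188, 283.7275695800781), (15.720144271850586, 55.28213119506836), 7.241690158843994)
filter ((516.6851196289062, 272.8548583984375), (15.149083137512207, 33.898319244384766), 6.583330154418945)
4 rows x y z [-0.0011 -0.005   0.023 ] w [ 0.0006  0.0004 -0.0025]
```

View pics/4.png

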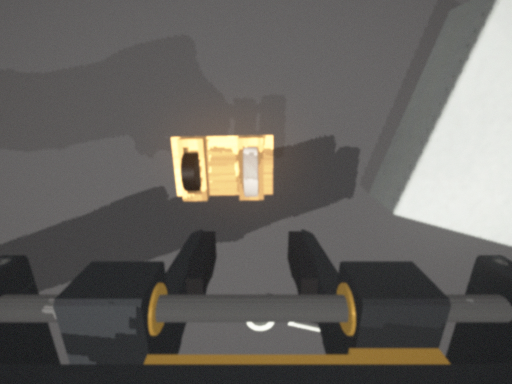

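Wrist picture: filter at (191,172), spacer on edge at (251,172), the box on the right beginning at about col 370, which leaves enough room. The spacer measures 15.7 x 55 mm, its top at 64.5 mm, as it must be.

Run:
```python
from h import *
plan(pose([.5853,.2835,.040],7.2),6)
```

```text
6 rows x y z [-0.0012 -0.0036  0.032 ] w [ 0.0004  0.0002 -0.001 ]
```

Call:
apply_moves([
  {"x":-0.0036,"y":-0.0108,"z":0.03,"wx":0.001,"wy":0.0006,"wz":-0.001,"fingers":0},
  {"x":-0.0036,"y":-0.0108,"z":0.03,"wx":0.001,"wy":0.0006,"wz":0,"fingers":0},
  {"x":0,"y":0,"z":0.03,"wx":0,"wy":0,"wz":0,"fingers":0},
  {"x":0,"y":0,"z":0.03,"wx":0,"wy":0,"wz":0,"fingers":0},
  {"x":0,"y":0,"z":0,"wx":0,"wy":0,"wz":0,"fingers":0},
])

```text
clock: 1.82
tool_pos: [0.5864, 0.2806, 0.094]
eef_rot: [0.999, 0.053, -0.001, 0.002]
contact_force: [-0.3, -0.8, 0.2]
opening: 0.5
```

Run:
```python
from h import *
show()
plan(pose([.5853,.2835,.040],7.2),2)
m=camera_model("wrist");a,d=snapshot("wrist");P=cloud(m,d)
s=P[(P[...,2]>.040)&(P[...,2]<.068)&(np.hypot(P[...,0]-.586,P[...,1]-.283)<.032)]
print(len(s),cv2.minAreaRect((s[:,:2]*1000).astype(np.float32)))
```

```text
t 1.82 pos [0.5864 0.2806 0.094 ] xang 6.06 z [-0.002 -0.003 -1.   ] F [-0.3 -0.8  0.2] open 0.5 q [-0.54  0.9   0.03  1.6  -0.04  0.65 -0.38]
2 rows x y z [-0.0004 -0.002   0.0337] w [ 0.0005  0.0003 -0.0032]
1446 ((585.495849609375, 283.3490905761719), (16.04146385192871, 54.4703369140625), 8.201997756958008)
```

Call:
apply_moves([
  {"x":-0.0006,"y":-0.002,"z":0.0225,"wx":0.0005,"wy":0.0003,"wz":-0.005,"fingers":0},
  {"x":-0.0004,"y":-0.002,"z":0.0225,"wx":0.0005,"wy":0.0003,"wz":-0.005,"fingers":0},
  {"x":0,"y":0,"z":0.0225,"wx":0,"wy":0,"wz":0,"fingers":0},
  {"x":0,"y":0,"z":0,"wx":0,"wy":0,"wz":0,"fingers":0},
])

```text
clock: 2.38
tool_pos: [0.5873, 0.285, 0.0393]
eef_rot: [0.998, 0.07, 0.002, -0.001]
contact_force: [1.0, -0.3, -0.3]
opening: 0.499
```

Call:
apply_moves([
  {"x":0,"y":0,"z":0,"wx":0,"wy":0,"wz":0,"fingers":-1},
  {"x":0,"y":0,"z":0,"wx":0,"wy":0,"wz":0,"fingers":-1},
  {"x":0,"y":0,"z":0,"wx":0,"wy":0,"wz":0,"fingers":-1},
  {"x":0,"y":0,"z":0,"wx":0,"wy":0,"wz":0,"fingers":-1},
], force=25)

```text
clock: 2.88
tool_pos: [0.5882, 0.2853, 0.0404]
eef_rot: [0.998, 0.07, 0.003, -0.002]
contact_force: [0.0, 0.1, -1.1]
opening: 0.177
```

Run:
```python
from h import *
show()
```

```text
t 2.88 pos [0.5882 0.2853 0.0404] xang 7.99 z [ 0.007  0.004 -1.   ] F [ 0.   0.1 -1.1] open 0.177 q [-0.53  0.98  0.02  1.61 -0.03  0.54 -0.36]
```

Call:
apply_moves([
  {"x":0,"y":0,"z":-0.03,"wx":0,"wy":0,"wz":0,"fingers":-1},
  {"x":0,"y":0,"z":-0.04,"wx":0,"wy":0,"wz":0,"fingers":-1},
  {"x":0,"y":0,"z":-0.05,"wx":0,"wy":0,"wz":0,"fingers":-1},
  {"x":0,"y":0,"z":-0.03,"wx":0,"wy":0,"wz":0,"fingers":-1},
  {"x":0,"y":0,"z":0,"wx":0,"wy":0,"wz":0,"fingers":-1},
])

```text
clock: 3.5
tool_pos: [0.5876, 0.2846, 0.1638]
eef_rot: [0.998, 0.07, 0.004, -0.002]
contact_force: [-0.8, -1.0, -1.2]
opening: 0.178
```

Run:
```python
from h import *
show()
plan(pose([.5,.03,.10],4,-40),8)
```

```text
t 3.5 pos [0.5876 0.2846 0.1638] xang 7.98 z [ 0.007  0.004 -1.   ] F [-0.8 -1.  -1.2] open 0.178 q [-0.54  0.81  0.03  1.56 -0.03  0.77 -0.36]
8 rows x y z [-0.0145  0.0382  0.0149] w [ 0.0009 -0.0281  0.0027]
```

Call:
apply_moves([
  {"x":-0.0145,"y":0.0382,"z":0.0149,"wx":0.0009,"wy":-0.0281,"wz":0.0027,"fingers":-1},
  {"x":-0.0145,"y":0.0382,"z":0.0149,"wx":0.0009,"wy":-0.0281,"wz":0.0027,"fingers":-1},
  {"x":-0.0145,"y":0.0382,"z":0.0149,"wx":0.0009,"wy":-0.0281,"wz":0.0027,"fingers":-1},
  {"x":-0.0145,"y":0.0382,"z":0.0149,"wx":0.0009,"wy":-0.0281,"wz":0.0027,"fingers":-1},
  {"x":-0.0145,"y":0.0382,"z":0.0149,"wx":0.0009,"wy":-0.0281,"wz":0.0027,"fingers":-1},
  {"x":-0.0145,"y":0.0382,"z":0.0149,"wx":0.0009,"wy":-0.0281,"wz":0.0027,"fingers":-1},
  {"x":-0.0145,"y":0.0382,"z":0.0149,"wx":0.0009,"wy":-0.0281,"wz":0.0027,"fingers":-1},
  {"x":-0.0145,"y":0.0382,"z":0.0149,"wx":0.0009,"wy":-0.0281,"wz":0.0027,"fingers":-1},
])

```text
clock: 4.5
tool_pos: [0.4927, 0.0261, 0.0906]
eef_rot: [0.934, 0.036, -0.356, 0.011]
contact_force: [0.1, -0.6, -1.5]
opening: 0.179
```

Run:
```python
from h import *
show()
a,d=snapshot("side");cv2.imwrite('pics/5.png',cv2.resize(a[100:300,120:420,::-1],None,fx=2.5,fy=2.5))
T=cur()[0];plan(pose([T[0,3],T[1,3],.036],4,-40),4)
```

```text
t 4.5 pos [0.4927 0.0261 0.0906] xang 4.49 z [-0.665 -0.047 -0.746] F [ 0.1 -0.6 -1.5] open 0.179 q [-0.12  1.09 -0.01  1.4  -0.03  1.38 -0.03]
4 rows x y z [ 0.011  -0.      0.0124] w [ 0.0002  0.0031 -0.0001]
```

View pics/5.png

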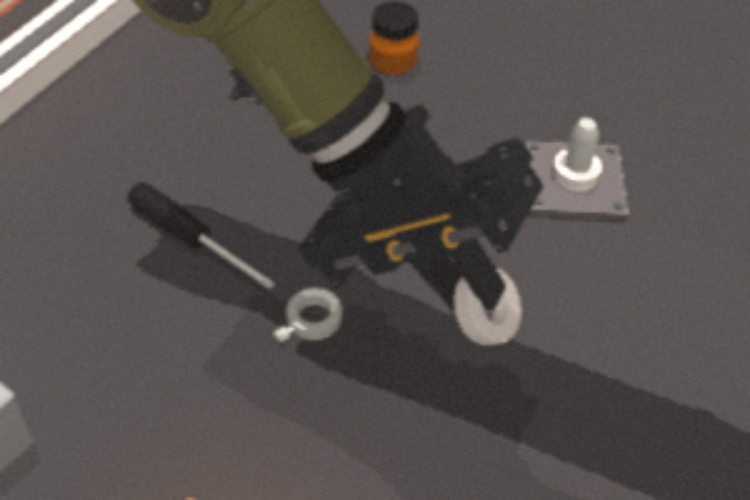

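Side picture: the ring is held at (487,305) in the crop, leaned over; the gripper body's low side comes near the collar at (313,313), so I shift 25 mm toward the base while descending.

Run:
```python
from h import *
T=cur()[0];plan(pose([.467,T[1,3],.090],4,-40),2);plan(pose([.467,T[1,3],.037],4,-40),4,pose([.467,T[1,3],.090],4,-40))
```

```text
2 rows x y z [-0.0115 -0.001   0.0094] w [ 0.0003  0.0061 -0.0003]
4 rows x y z [ 0.0106 -0.      0.0127] w [-0. -0. -0.]
```

Call:
apply_moves([
  {"x":-0.0115,"y":-0.001,"z":0.0094,"wx":0,"wy":0.006,"wz":0,"fingers":-1},
  {"x":-0.0115,"y":-0.001,"z":0.0094,"wx":0,"wy":0.006,"wz":0,"fingers":-1},
  {"x":0.0106,"y":0,"z":0.0127,"wx":0,"wy":0,"wz":0,"fingers":-1},
  {"x":0.0106,"y":0,"z":0.0127,"wx":0,"wy":0,"wz":0,"fingers":-1},
  {"x":0.0106,"y":0,"z":0.0127,"wx":0,"wy":0,"wz":0,"fingers":-1},
  {"x":0.0106,"y":0,"z":0.0127,"wx":0,"wy":0,"wz":0,"fingers":-1},
  {"x":0,"y":0,"z":0,"wx":0,"wy":0,"wz":0,"fingers":-1},
])

```text
clock: 5.42
tool_pos: [0.4668, 0.0188, 0.0279]
eef_rot: [0.939, 0.031, -0.343, 0.013]
contact_force: [1.6, 0.6, 6.2]
opening: 0.179
```

Run:
```python
from h import *
show()
```

```text
t 5.42 pos [0.4668 0.0188 0.0279] xang 3.71 z [-0.643 -0.046 -0.765] F [1.6 0.6 6.2] open 0.179 q [-0.11  1.14 -0.01  1.51 -0.02  1.19 -0.04]
```

Call:
apply_moves([
  {"x":-0.0015,"y":0,"z":-0.002,"wx":0,"wy":0,"wz":0,"fingers":-0.36},
  {"x":-0.001,"y":0,"z":0,"wx":0,"wy":0,"wz":0,"fingers":-0.36},
  {"x":0,"y":0,"z":0,"wx":0,"wy":0,"wz":0,"fingers":-0.36},
  {"x":0,"y":0,"z":-0.03,"wx":0,"wy":0,"wz":0,"fingers":-0.36},
  {"x":0,"y":0,"z":-0.04,"wx":0,"wy":0,"wz":0,"fingers":-0.36},
  {"x":0,"y":0,"z":-0.06,"wx":0,"wy":0,"wz":0,"fingers":-0.36},
  {"x":0,"y":0,"z":-0.06,"wx":0,"wy":0,"wz":0,"fingers":-0.36},
  {"x":0,"y":0,"z":0,"wx":0,"wy":0,"wz":0,"fingers":0.5},
])

```text
clock: 6.42
tool_pos: [0.565, 0.026, 0.1475]
eef_rot: [0.938, 0.031, -0.345, 0.013]
contact_force: [0.2, 0.4, -0.0]
opening: 0.41
```

Run:
```python
from h import *
show()
a,d=snapshot("side");m=camera_model("side");P=cloud(m,d)
s=P[(P[...,2]>.008)&(P[...,2]<.07)&(np.hypot(P[...,0]-.48,P[...,1]-.02)<.07)]
print(len(s),s.min(0),s.max(0),s[:,2].std(),cv2.minEnclosingCircle((s[s[:,2]>.012][:,:2]*1000).astype(np.float32)))
cv2.imwrite('pics/6.png',cv2.resize(a[100:300,120:420,::-1],None,fx=2.5,fy=2.5))
```

```text
t 6.42 pos [0.565  0.026  0.1475] xang 3.73 z [-0.647 -0.047 -0.761] F [ 0.2  0.4 -0. ] open 0.41 q [-0.11  1.1   0.01  1.12 -0.03  1.63 -0.03]
472 [ 0.45011214 -0.01141419  0.00803796] [0.50647822 0.04665433 0.01811446] 0.0019287388346110694 ((477.3331604003906, 17.105411529541016), 29.448749542236328)
```

View pics/6.png

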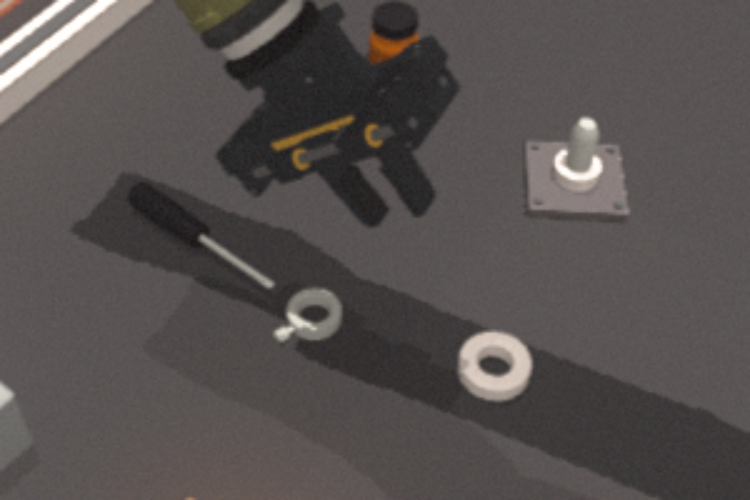

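Side picture: the spacer lies flat, at (495,366) in the crop; the collar, post and others are undisturbed. The cloud gives a circle of radius 29.4 mm with its top near 17 mm.

Run:
```python
from h import *
plan(pose([.4775,.0175,.10],0),7)
```

```text
7 rows x y z [-0.011   0.0008  0.0139] w [0.0012 0.0323 0.0029]
```

Call:
apply_moves([
  {"x":-0.011,"y":0.0008,"z":0.0139,"wx":0.0012,"wy":0.0323,"wz":0.0029,"fingers":1},
  {"x":-0.011,"y":0.0008,"z":0.0139,"wx":0.0012,"wy":0.0323,"wz":0.0029,"fingers":1},
  {"x":-0.011,"y":0.0008,"z":0.0139,"wx":0.0012,"wy":0.0323,"wz":0.0029,"fingers":1},
  {"x":-0.011,"y":0.0008,"z":0.0139,"wx":0.0012,"wy":0.0323,"wz":0.0029,"fingers":1},
  {"x":-0.011,"y":0.0008,"z":0.0139,"wx":0.0012,"wy":0.0323,"wz":0.0029,"fingers":1},
  {"x":-0.011,"y":0.0008,"z":0.0139,"wx":0.0012,"wy":0.0323,"wz":0.0029,"fingers":1},
  {"x":-0.011,"y":0.0008,"z":0.0139,"wx":0.0012,"wy":0.0323,"wz":0.0029,"fingers":1},
  {"x":0,"y":0,"z":0,"wx":0,"wy":0,"wz":0,"fingers":1},
])

```text
clock: 7.48
tool_pos: [0.4547, 0.0155, 0.0903]
eef_rot: [1.0, -0.0, -0.005, 0.001]
contact_force: [0.1, 0.3, 0.9]
opening: 0.998
```

Run:
```python
from h import *
show()
m=camera_model("wrist");a,d=snapshot("wrist");P=cloud(m,d)
s=P[(P[...,2]>.011)&(P[...,2]<.021)&(np.hypot(P[...,0]-.478,P[...,1]-.018)<.045)]
print(len(s),s.min(0),s.max(0),cv2.minEnclosingCircle((s[:,:2]*1000).astype(np.float32)))
plan(pose([.4775,.0175,.004],0),4)
```

```text
t 7.47 pos [0.4547 0.0155 0.0903] xang -0.03 z [-0.01  -0.003 -1.   ] F [0.1 0.3 0.9] open 0.998 q [-0.14  0.76  0.01  2.18 -0.02  0.21 -0.12]
2496 [ 0.44778907 -0.01154712  0.011022  ] [0.50454969 0.04566848 0.01796621] ((476.0694274902344, 16.962636947631836), 28.870391845703125)
4 rows x y z [ 0.0064 -0.0006  0.027 ] w [ 0.0002  0.0006 -0.    ]
```

Call:
apply_moves([
  {"x":0.0136,"y":-0.0009,"z":0,"wx":0.0005,"wy":0.0015,"wz":0,"fingers":1},
  {"x":0.0136,"y":-0.0009,"z":0.01,"wx":0.0005,"wy":0.001,"wz":0,"fingers":1},
  {"x":0,"y":0,"z":0.03,"wx":0,"wy":0,"wz":0,"fingers":1},
  {"x":0,"y":0,"z":0.02,"wx":0,"wy":0,"wz":0,"fingers":1},
  {"x":0,"y":0,"z":0,"wx":0,"wy":0,"wz":0,"fingers":1},
])

```text
clock: 8.15
tool_pos: [0.4894, 0.0183, 0.0398]
eef_rot: [1.0, -0.0, 0.005, -0.001]
contact_force: [-0.1, -0.3, 0.5]
opening: 0.999
```

Run:
```python
from h import *
show()
plan(pose([.4768,.0172,.005],0),3)
```

```text
t 8.15 pos [0.4894 0.0183 0.0398] xang -0.04 z [ 0.009  0.003 -1.   ] F [-0.1 -0.3  0.5] open 0.999 q [-0.13  0.88  0.    2.11 -0.01  0.14 -0.12]
3 rows x y z [-0.0053  0.0005  0.0145] w [-0.0003 -0.001  -0.0001]
```

Call:
apply_moves([
  {"x":-0.012,"y":0.0012,"z":0,"wx":-0.0005,"wy":-0.0025,"wz":0,"fingers":1},
  {"x":0,"y":0,"z":0,"wx":0,"wy":0,"wz":0,"fingers":1},
  {"x":0,"y":0,"z":0,"wx":0,"wy":0,"wz":0,"fingers":1},
])

```text
clock: 8.52
tool_pos: [0.4797, 0.0173, 0.0406]
eef_rot: [1.0, -0.0, 0.001, -0.001]
contact_force: [-0.2, 0.9, -1.2]
opening: 0.998
```

Run:
```python
from h import *
show()
plan(pose([.4768,.0172,.005],0),3)
```

```text
t 8.53 pos [0.4797 0.0173 0.0406] xang -0.05 z [ 0.002  0.001 -1.   ] F [-0.2  0.9 -1.2] open 0.998 q [-0.13  0.87  0.    2.14 -0.01  0.13 -0.12]
3 rows x y z [-0.0012  0.      0.0148] w [-0.0001 -0.0002 -0.0001]
```

Call:
apply_moves([
  {"x":-0.0015,"y":0,"z":0.015,"wx":0,"wy":-0.0005,"wz":0,"fingers":1},
  {"x":-0.0015,"y":0,"z":0.015,"wx":0,"wy":0,"wz":0,"fingers":1},
  {"x":0,"y":0,"z":0.006,"wx":0,"wy":0,"wz":0,"fingers":1},
  {"x":0,"y":0,"z":0,"wx":0,"wy":0,"wz":0,"fingers":1},
])

```text
clock: 9.02
tool_pos: [0.4773, 0.0174, 0.0098]
eef_rot: [1.0, -0.0, 0.0, -0.001]
contact_force: [0.1, -0.2, 0.0]
opening: 0.999
```

Run:
```python
from h import *
show()
plan(pose([.4768,.0172,.006],0),1)
```

```text
t 9.03 pos [0.4773 0.0174 0.0098] xang -0.04 z [ 0.     0.001 -1.   ] F [ 0.1 -0.2  0. ] open 0.999 q [-0.13  0.94 -0.    2.14 -0.01  0.06 -0.12]
1 rows x y z [-0.0006  0.0003  0.0047] w [-0.0004 -0.0001 -0.0002]
```

Call:
apply_moves([
  {"x":0,"y":0,"z":0.0045,"wx":0,"wy":0,"wz":0,"fingers":1},
  {"x":0,"y":0,"z":0,"wx":0,"wy":0,"wz":0,"fingers":-1},
  {"x":0,"y":0,"z":0,"wx":0,"wy":0,"wz":0,"fingers":-1},
  {"x":0,"y":0,"z":0,"wx":0,"wy":0,"wz":0,"fingers":-1},
  {"x":0,"y":0,"z":0,"wx":0,"wy":0,"wz":0,"fingers":-1},
], force=30)

```text
clock: 9.65
tool_pos: [0.4777, 0.0174, 0.0063]
eef_rot: [1.0, -0.0, 0.001, -0.001]
contact_force: [0.5, 0.6, -1.3]
opening: 0.64
```

Run:
```python
from h import *
show()
plan(pose([.4775,.0175,.165],0),4)
```

```text
t 9.65 pos [0.4777 0.0174 0.0063] xang -0.05 z [ 0.001  0.001 -1.   ] F [ 0.5  0.6 -1.3] open 0.64 q [-0.13  0.95 -0.    2.14 -0.01  0.05 -0.12]
4 rows x y z [-0.     -0.0001 -0.0496] w [-0.0001 -0.0001 -0.0001]
```

Call:
apply_moves([
  {"x":0,"y":0,"z":-0.03,"wx":0,"wy":0,"wz":0,"fingers":-1},
  {"x":0,"y":0,"z":-0.05,"wx":0,"wy":0,"wz":0,"fingers":-1},
  {"x":0,"y":0,"z":-0.06,"wx":0,"wy":0,"wz":0,"fingers":-1},
  {"x":0,"y":0,"z":-0.04,"wx":0,"wy":0,"wz":0,"fingers":-1},
  {"x":0,"y":0,"z":0,"wx":0,"wy":0,"wz":0,"fingers":-1},
])

```text
clock: 10.28
tool_pos: [0.477, 0.0172, 0.154]
eef_rot: [1.0, -0.0, -0.0, -0.001]
contact_force: [0.3, -0.6, -1.2]
opening: 0.639
```

Run:
```python
from h import *
show()
T=cur()[0]
m=camera_model("wrist");a,d=snapshot("wrist");P=cloud(m,d);Q=(P-T[:3,3])@T[:3,:3]
s=(np.abs(Q[...,0])<.027)&(np.abs(Q[...,1])<.04)&(Q[...,2]<.03)&(Q[...,2]>-.025)
q=Q[s];print(len(q),q.min(0),q.max(0));top=q[q[:,2]<np.percentile(q[:,2],60)]
c=np.linalg.lstsq(np.c_[top[:,:2],np.ones(len(top))],top[:,2],rcond=None)[0];print('plane',c,np.abs(top@np.r_[c[:2],-1]+c[2]).mean())
cv2.imwrite('pics/7.png',a[150:384,100:420,::-1])
plan(pose([.51,-.16,.165],0),4)
```

```text
t 10.28 pos [0.477  0.0172 0.154 ] xang -0.04 z [-0.     0.001 -1.   ] F [ 0.3 -0.6 -1.2] open 0.639 q [-0.14  0.65  0.01  2.09 -0.01  0.41 -0.12]
6264 [-0.02698827 -0.02886404 -0.020313  ] [0.02699959 0.02920836 0.00601853]
plane [-0.01154456 -0.00031414 -0.00998316] 0.0004969066146083606
4 rows x y z [ 0.0106  0.0554 -0.0038] w [-0.0001  0.0002 -0.    ]
```

View pics/7.png

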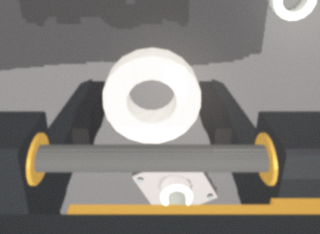

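The wrist picture (crop) shows the ring squarely between the pads, centre at (152,95) in the crop; its top plane is level within 0.7° and its bottom lies 6 mm beyond the TCP.

Run:
```python
from h import *
from scipy.optimize import least_squares
z=np.load('s0.npz')
mw=camera_model("wrist");aw,dw=snapshot("wrist")
for n,im,d,m in(("scene",z['a'],z['d'],camera_model("scene")),("side",z['b'],z['e'],camera_model("side")),("wrist",aw,dw,mw)):
    P=cloud(m,d);r=np.hypot(P[...,0]-.51,P[...,1]+.207)
    b=P[(np.abs(P[...,2]-.012)<.004)&(r<.075)]
    if len(b)<50: print(n,'none');continue
    print(n,'base',len(b),cv2.minAreaRect((b[:,:2]*1000).astype(np.float32)))
    p=P[(P[...,2]>.034)&(P[...,2]<.064)&(r<.02)]
    f=least_squares(lambda c:np.hypot(p[:,0]-c[0],p[:,1]-c[1])-.0125,[.51,-.207],loss='soft_l1',f_scale=.001)
    print('  pillar',len(p),f.x,np.sqrt((f.fun**2).mean()))
    t=P[(P[...,2]>.074)&(P[...,2]<.084)&(r<.02)];print('  tip',len(t),t.mean(0) if len(t) else '')
    s=P[(np.abs(P[...,2]-.027)<.002)&(r<.03)];print('  step',len(s),cv2.minEnclosingCircle((s[:,:2]*1000).astype(np.float32)) if len(s)>5 else '')
plan(pose([.51,-.285,.165],0),6)
```

```text
scene base 521 ((510.431396484375, -209.20516967773438), (93.93162536621094, 90.04576110839844), 27.8749942779541)
  pillar 74 [ 0.5084469 -0.2096515] 0.0012282546820074182
  tip 24 [ 0.51176806 -0.20866221  0.07769235]
  step 54 ((510.4595031738281, -210.1046905517578), 22.08744239807129)
side base 813 ((510.3709716796875, -209.92572021484375), (89.94638061523438, 92.22181701660156), 28.684297561645508)
  pillar 108 [ 0.51040368 -0.21169093] 0.0010952047244063576
  tip 37 [ 0.50973508 -0.20887257  0.07654817]
  step 81 ((510.1748352050781, -209.48362731933594), 21.263368606567383)
wrist base 1618 ((508.6404113769531, -211.9011993408203), (118.76912689208984, 60.35038757324219), 0.17114640772342682)
  pillar 152 [ 0.50812264 -0.21135054] 0.0005966144252495332
  tip 0 
  step 320 ((507.97381591796875, -210.48623657226562), 21.115392684936523)
6 rows x y z [ 0.0072  0.0629 -0.0028] w [-0.      0.0002 -0.    ]
```

Run:
```python
from h import *
plan(pose([.5095,-.2102,.14],0),6)
```

```text
6 rows x y z [0.0071 0.0474 0.0024] w [-0.      0.0002 -0.    ]
```

Call:
apply_moves([
  {"x":0.0071,"y":0.045,"z":0.0,"wx":0,"wy":0,"wz":0,"fingers":-1},
  {"x":0.0071,"y":0.045,"z":0.0,"wx":0,"wy":0,"wz":0,"fingers":-1},
  {"x":0.0071,"y":0.045,"z":0.0,"wx":0,"wy":0,"wz":0,"fingers":-1},
  {"x":0.0071,"y":0.045,"z":0.0,"wx":0,"wy":0,"wz":0,"fingers":-1},
  {"x":0.0071,"y":0.045,"z":0,"wx":0,"wy":0,"wz":0,"fingers":-1},
  {"x":0.005,"y":0.03,"z":0,"wx":0,"wy":0,"wz":0,"fingers":-1},
  {"x":0,"y":0,"z":0,"wx":0,"wy":0,"wz":0,"fingers":-1},
  {"x":0,"y":0,"z":0,"wx":0,"wy":0,"wz":0,"fingers":-1},
])

```text
clock: 11.38
tool_pos: [0.5017, -0.1884, 0.1371]
eef_rot: [1.0, 0.002, -0.014, -0.004]
contact_force: [-0.2, 0.2, -1.1]
opening: 0.642
```

Run:
```python
from h import *
show()
plan(pose([.5095,-.2102,.10],0),4)
```

```text
t 11.38 pos [ 0.5017 -0.1884  0.1371] xang 0.28 z [-0.029  0.008 -1.   ] F [-0.2  0.2 -1.1] open 0.642 q [ 0.31  0.73 -0.06  1.9   0.07  0.54  0.21]
4 rows x y z [0.0026 0.0069 0.0115] w [-0.0007  0.0023  0.0004]
```

Call:
apply_moves([
  {"x":0.004,"y":0.01,"z":0.004,"wx":-0.001,"wy":0.004,"wz":0.001,"fingers":-1},
  {"x":0.004,"y":0.01,"z":0.01,"wx":-0.001,"wy":0.003,"wz":0,"fingers":-1},
  {"x":0.002,"y":0.006,"z":0.01,"wx":-0.0005,"wy":0.002,"wz":0,"fingers":-1},
  {"x":0,"y":0,"z":0,"wx":0,"wy":0,"wz":0,"fingers":-1},
  {"x":0,"y":0,"z":0,"wx":0,"wy":0,"wz":0,"fingers":-1},
])

```text
clock: 12.0
tool_pos: [0.5096, -0.2068, 0.1154]
eef_rot: [1.0, 0.003, -0.0, -0.001]
contact_force: [0.5, 1.2, -1.2]
opening: 0.641
```

Run:
```python
from h import *
show()
plan(pose([.5095,-.2102,.09],0),3)
a,d=snapshot("wrist");cv2.imwrite('pics/8.png',a[150:384,100:420,::-1])
```

```text
t 12.0 pos [ 0.5096 -0.2068  0.1154] xang 0.36 z [-0.001  0.002 -1.   ] F [ 0.5  1.2 -1.2] open 0.641 q [ 0.34  0.77 -0.06  1.9   0.08  0.47  0.23]
3 rows x y z [-0.0001  0.0015  0.0106] w [-0.0002  0.0001  0.0007]
```

Call:
apply_moves([
  {"x":0,"y":0.003,"z":0.01,"wx":-0.0005,"wy":0,"wz":0.001,"fingers":-1},
  {"x":0,"y":0.001,"z":0.01,"wx":0,"wy":0,"wz":0,"fingers":-1},
  {"x":0,"y":0,"z":0.006,"wx":0,"wy":0,"wz":0,"fingers":-1},
  {"x":0,"y":0,"z":0,"wx":0,"wy":0,"wz":0,"fingers":-1},
  {"x":0,"y":0,"z":0,"wx":0,"wy":0,"wz":0,"fingers":-1},
])

```text
clock: 12.68
tool_pos: [0.5098, -0.2098, 0.0932]
eef_rot: [1.0, 0.002, -0.0, -0.0]
contact_force: [-0.3, -0.3, -0.8]
opening: 0.639
```

Run:
```python
from h import *
show()
T=cur()[0]
m=camera_model("wrist");a,d=snapshot("wrist");P=cloud(m,d);Q=(P-T[:3,3])@T[:3,:3]
s=Q[(np.hypot(Q[...,0],Q[...,1])<.013)&(Q[...,2]>.0)&(Q[...,2]<.03)]
if len(s): print('tip in tool',len(s),s.mean(0),s.min(0),s.max(0))
s=Q[(np.hypot(Q[...,0],Q[...,1])<.027)&(np.abs(Q[...,2]+.010)<.002)]
print('ring top',len(s),cv2.minEnclosingCircle((s[:,:2]*1000).astype(np.float32)))
plan(pose([.5095,-.2102,.035],0),6)
```

```text
t 12.68 pos [ 0.5098 -0.2098  0.0932] xang 0.19 z [-0.001  0.    -1.   ] F [-0.3 -0.3 -0.8] open 0.639 q [ 0.34  0.81 -0.05  1.91  0.09  0.42  0.23]
tip in tool 268 [-0.00133302  0.00300511  0.01571778] [-0.01087805 -0.00187198  0.00052993] [0.01264625 0.01003337 0.02619649]
ring top 4338 ((0.0018778993980959058, -0.0013984882971271873), 26.99775505065918)
6 rows x y z [-0.      0.0001  0.0121] w [-0.      0.      0.0002]
```

Call:
apply_moves([
  {"x":0,"y":0,"z":0.007,"wx":0,"wy":0,"wz":0,"fingers":-1},
  {"x":0,"y":0,"z":0.007,"wx":0,"wy":0,"wz":0,"fingers":-1},
  {"x":0,"y":0,"z":0.007,"wx":0,"wy":0,"wz":0,"fingers":-1},
  {"x":0,"y":0,"z":0.007,"wx":0,"wy":0,"wz":0,"fingers":-1},
  {"x":0,"y":0,"z":0,"wx":0,"wy":0,"wz":0,"fingers":-1},
])

```text
clock: 13.35
tool_pos: [0.5098, -0.2097, 0.0692]
eef_rot: [1.0, 0.002, -0.0, -0.0]
contact_force: [0.5, -0.1, -1.5]
opening: 0.64
```

Run:
```python
from h import *
show()
plan(pose([.5095,-.2102,.034],0),4)
```

```text
t 13.35 pos [ 0.5098 -0.2097  0.0692] xang 0.2 z [-0.  0. -1.] F [ 0.5 -0.1 -1.5] open 0.64 q [ 0.33  0.85 -0.04  1.92  0.09  0.37  0.22]
4 rows x y z [-0.0001  0.0001  0.011 ] w [-0.      0.      0.0003]
```

Call:
apply_moves([
  {"x":0,"y":0,"z":0.006,"wx":0,"wy":0,"wz":0,"fingers":-1},
  {"x":0,"y":0,"z":0.007,"wx":0,"wy":0,"wz":0,"fingers":-1},
  {"x":0,"y":0,"z":0.007,"wx":0,"wy":0,"wz":0,"fingers":-1},
  {"x":0,"y":0,"z":0.007,"wx":0,"wy":0,"wz":0,"fingers":-1},
  {"x":0,"y":0,"z":0.007,"wx":0,"wy":0,"wz":0,"fingers":-1},
  {"x":0,"y":0,"z":0,"wx":0,"wy":0,"wz":0,"fingers":-1},
])

```text
clock: 14.1
tool_pos: [0.5099, -0.2097, 0.04]
eef_rot: [1.0, 0.002, -0.0, -0.0]
contact_force: [-0.8, 0.4, -1.0]
opening: 0.641
```

Run:
```python
from h import *
show()
plan(pose([.5095,-.2102,.0325],0),2)
```

```text
t 14.1 pos [ 0.5099 -0.2097  0.04  ] xang 0.19 z [-0.  0. -1.] F [-0.8  0.4 -1. ] open 0.641 q [ 0.33  0.91 -0.04  1.92  0.1   0.32  0.22]
2 rows x y z [-0.0003  0.0003  0.0047] w [-0.0001  0.0001  0.0005]
```

Call:
apply_moves([
  {"x":0,"y":0,"z":0.005,"wx":0,"wy":0,"wz":0,"fingers":-1},
  {"x":0,"y":0,"z":0.005,"wx":0,"wy":0,"wz":0,"fingers":-1},
  {"x":0,"y":0,"z":0.002,"wx":0,"wy":0,"wz":0,"fingers":-1},
  {"x":0,"y":0,"z":0.001,"wx":0,"wy":0,"wz":0,"fingers":-1},
])

```text
clock: 14.6
tool_pos: [0.5101, -0.2098, 0.0333]
eef_rot: [1.0, 0.002, 0.001, 0.0]
contact_force: [-1.0, 1.0, 2.0]
opening: 0.643
```

Call:
apply_moves([
  {"x":0,"y":0,"z":0,"wx":0,"wy":0,"wz":0,"fingers":1},
  {"x":0,"y":0,"z":0,"wx":0,"wy":0,"wz":0,"fingers":1},
  {"x":0,"y":0,"z":0,"wx":0,"wy":0,"wz":0,"fingers":1},
  {"x":0,"y":0,"z":-0.03,"wx":0,"wy":0,"wz":0,"fingers":1},
  {"x":0,"y":0,"z":-0.05,"wx":0,"wy":0,"wz":0,"fingers":1},
  {"x":0,"y":0,"z":-0.06,"wx":0,"wy":0,"wz":0,"fingers":1},
  {"x":0,"y":0,"z":-0.03,"wx":0,"wy":0,"wz":0,"fingers":1},
  {"x":0,"y":0,"z":0,"wx":0,"wy":0,"wz":0,"fingers":1},
])

```text
clock: 15.6
tool_pos: [0.51, -0.2098, 0.1715]
eef_rot: [1.0, 0.002, -0.0, 0.0]
contact_force: [0.5, 0.6, -0.9]
opening: 1.005
```

Run:
```python
from h import *
show()
m=camera_model("wrist");a,d=snapshot("wrist");P=cloud(m,d);r=np.hypot(P[...,0]-.51,P[...,1]+.21)
s=P[(P[...,2]>.036)&(P[...,2]<.060)&(r<.04)&(r>.017)];print('spacer',len(s),s.mean(0),np.percentile(s[:,2],[5,50,95]),cv2.minEnclosingCircle((s[:,:2]*1000).astype(np.float32)))
z=np.load('s0.npz')
for n,im,d in(("scene",z['a'],z['d']),("side",z['b'],z['e'])):
    m=camera_model(n);P=cloud(m,d);r=np.hypot(P[...,0]-.632,P[...,1]-.0535)
    g=im.astype(int);br=(g.min(-1)>110)
    s=P[(P[...,2]>.011)&(P[...,2]<.018)&(r<.05)&br][:,:2]
    # robust circle via enclosing of points within; then screw = farthest points
    from scipy.optimize import least_squares
    c=np.array([.632,.0535])
    for _ in range(6):
        q=s[np.hypot(*(s-c).T)<.026];c=np.array(cv2.minEnclosingCircle((q*1000).astype(np.float32))[0])/1000
    rr=np.hypot(*(s-c).T);f=s[rr>.028]-c
    print(n,len(s),'c',c,'far',len(f),f.mean(0),np.degrees(np.arctan2(*f.mean(0)[::-1])),rr.max())
```

```text
t 15.6 pos [ 0.51   -0.2098  0.1715] xang 0.19 z [-0. -0. -1.] F [ 0.5  0.6 -0.9] open 1.005 q [ 0.35  0.68 -0.07  1.86  0.07  0.6   0.24]
spacer 1350 [ 0.50821786 -0.20677462  0.04275006] [0.04131559 0.04286926 0.04401882] ((508.7320861816406, -210.19729614257812), 28.86594581604004)
scene 136 c [0.62902209 0.05064986] far 16 [0.03052325 0.01501851] 26.198803673122107 0.052474182116125985
side 195 c [0.62995819 0.05107453] far 15 [0.03476071 0.00852325] 13.776984484045126 0.051731435724900986
```

Spacer is home: its top is at 42.9 mm (43 expected), centred on the post. Now the collar's screw direction.

Run:
```python
from h import *
m=camera_model("side");ms=camera_model("scene")
c=np.array([.6295,.0508])
for k,u,v in(("screwhead",120+283/2.5,100+333/2.5),("driver tip",120+272/2.5,100+287/2.5)):
    p=onz(m,u,v,.008)[:2]-c;print(k,p,np.hypot(*p),np.degrees(np.arctan2(p[1],p[0])))
p=onz(ms,281.5,209.5,.008)[:2]-c;print('scene head',p,np.hypot(*p),np.degrees(np.arctan2(p[1],p[0])))
plan(pose([.6295,.0508,.20],-45),8)
```

```text
screwhead [0.00872754 0.02991256] 0.03115976500220361 73.73441754913912
driver tip [ 0.04390936 -0.00482944] 0.044174151132753726 -6.276543171793129
scene head [0.01075048 0.03439425] 0.036035224826827084 72.64252809907332
8 rows x y z [ 0.0042 -0.0458 -0.0046] w [0.     0.0001 0.0314]
```

Call:
apply_moves([
  {"x":0.0042,"y":-0.0458,"z":-0.004,"wx":0,"wy":0,"wz":0.0314,"fingers":1},
  {"x":0.0042,"y":-0.0458,"z":-0.004,"wx":0,"wy":0,"wz":0.0314,"fingers":1},
  {"x":0.0042,"y":-0.0458,"z":-0.004,"wx":0,"wy":0,"wz":0.0314,"fingers":1},
  {"x":0.0042,"y":-0.0458,"z":-0.004,"wx":0,"wy":0,"wz":0.0314,"fingers":1},
  {"x":0.0042,"y":-0.0458,"z":0,"wx":0,"wy":0,"wz":0.0314,"fingers":1},
  {"x":0.0042,"y":-0.0458,"z":0,"wx":0,"wy":0,"wz":0.0314,"fingers":1},
  {"x":0.0042,"y":-0.0458,"z":0,"wx":0,"wy":0,"wz":0.0314,"fingers":1},
  {"x":0,"y":0,"z":0,"wx":0,"wy":0,"wz":0,"fingers":1},
])

```text
clock: 16.65
tool_pos: [0.6018, 0.0298, 0.1678]
eef_rot: [0.937, -0.349, -0.012, 0.005]
contact_force: [-0.3, 0.6, -1.0]
opening: 1.0
```

Run:
```python
from h import *
show()
plan(pose([.6295,.0508,.12],-45),3)
```

```text
t 16.65 pos [0.6018 0.0298 0.1678] xang -40.81 z [-0.025 -0.002 -1.   ] F [-0.3  0.6 -1. ] open 1.0 q [-0.24  0.77  0.21  1.69 -0.22  0.73 -0.64]
3 rows x y z [ 0.0029 -0.0145  0.0197] w [0.002  0.0018 0.0078]
```

Call:
apply_moves([
  {"x":0.003,"y":-0.014,"z":0.02,"wx":0.002,"wy":0.0018,"wz":0.0078,"fingers":1},
  {"x":0.003,"y":-0.014,"z":0.02,"wx":0.002,"wy":0.0018,"wz":0.0078,"fingers":1},
  {"x":0.003,"y":-0.012,"z":0.01,"wx":0.002,"wy":0.0018,"wz":0.0078,"fingers":1},
  {"x":0,"y":0,"z":0,"wx":0,"wy":0,"wz":0,"fingers":1},
  {"x":0,"y":0,"z":0,"wx":0,"wy":0,"wz":0,"fingers":1},
])

```text
clock: 17.27
tool_pos: [0.6262, 0.0456, 0.1208]
eef_rot: [0.922, -0.387, -0.002, 0.002]
contact_force: [0.4, 0.2, -0.3]
opening: 1.0
```

Run:
```python
from h import *
show()
m=camera_model("wrist");a,d=snapshot("wrist");P=cloud(m,d);c=np.array([.6295,.0508])
s=P[(P[...,2]>.0115)&(P[...,2]<.018)][:,:2];s=s[np.hypot(*(s-c).T)<.05]
for _ in range(8):
    q=s[np.hypot(*(s-c).T)<.025];c,r=cv2.minEnclosingCircle((q*1000).astype(np.float32));c=np.array(c)/1000
print('collar',c,r,len(q),q.mean(0))
cv2.imwrite('pics/9.png',a[:,:,::-1])
plan(pose([c[0],c[1],.006],-45),6)
```

```text
t 17.27 pos [0.6262 0.0456 0.1208] xang -45.49 z [-0.006 -0.003 -1.   ] F [ 0.4  0.2 -0.3] open 1.0 q [-0.26  0.86  0.21  1.66 -0.26  0.66 -0.71]
collar [0.62841364 0.0499173 ] 22.733003616333008 1005 [0.62895378 0.05058484]
6 rows x y z [-0.0003 -0.001   0.0239] w [ 0.0003  0.0001 -0.0005]
```

View pics/9.png

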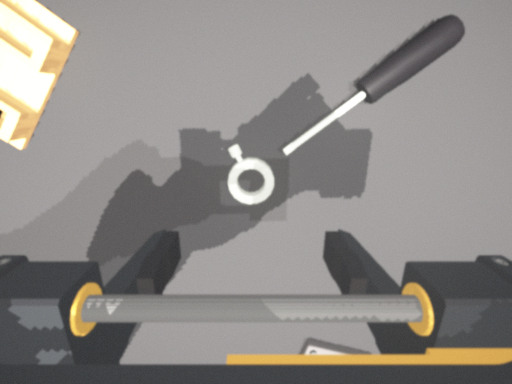

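Wrist picture: collar at (251,181), its screw up-left at (235,152), driver tip at (285,151). Jaws left and right of the collar are clear of both.

Call:
apply_moves([
  {"x":-0.001,"y":-0.0055,"z":0.03,"wx":0.0015,"wy":0.0005,"wz":-0.002,"fingers":1},
  {"x":0,"y":0,"z":0.03,"wx":0,"wy":0,"wz":0,"fingers":1},
  {"x":0,"y":0,"z":0.03,"wx":0,"wy":0,"wz":0,"fingers":1},
  {"x":0,"y":0,"z":0.015,"wx":0,"wy":0,"wz":0,"fingers":1},
  {"x":0,"y":0,"z":0,"wx":0,"wy":0,"wz":0,"fingers":1},
])

```text
clock: 17.95
tool_pos: [0.6314, 0.0477, 0.0389]
eef_rot: [0.923, -0.385, 0.003, -0.001]
contact_force: [0.3, -0.1, 1.0]
opening: 1.002
```

Run:
```python
from h import *
show()
plan(pose([.6288,.0502,.0055],-45),2)
```

```text
t 17.95 pos [0.6314 0.0477 0.0389] xang -45.23 z [ 0.006 -0.    -1.   ] F [ 0.3 -0.1  1. ] open 1.002 q [-0.24  0.98  0.17  1.68 -0.29  0.5  -0.68]
2 rows x y z [-0.0023  0.0001  0.0208] w [-0.0007 -0.0007 -0.0006]
```

Call:
apply_moves([
  {"x":-0.0045,"y":0,"z":0.02,"wx":-0.0014,"wy":-0.0014,"wz":0,"fingers":1},
  {"x":0,"y":0,"z":0.014,"wx":0,"wy":0,"wz":0,"fingers":1},
  {"x":0,"y":0,"z":0.005,"wx":0,"wy":0,"wz":0,"fingers":1},
  {"x":0,"y":0,"z":0,"wx":0,"wy":0,"wz":0,"fingers":1},
])

```text
clock: 18.45
tool_pos: [0.6301, 0.0505, 0.0073]
eef_rot: [0.923, -0.385, 0.001, -0.001]
contact_force: [-1.0, 0.3, -1.0]
opening: 1.0
```

Run:
```python
from h import *
show()
plan(pose([.6288,.0502,.0055],-45),1)
```

```text
t 18.45 pos [0.6301 0.0505 0.0073] xang -45.23 z [ 0.003  0.    -1.   ] F [-1.   0.3 -1. ] open 1.0 q [-0.23  1.03  0.15  1.68 -0.3   0.46 -0.68]
1 rows x y z [-0.0009  0.0015  0.0022] w [-0.0006 -0.0006 -0.0013]
```

Call:
apply_moves([
  {"x":-0.0009,"y":0.0012,"z":0.0028,"wx":-0.0006,"wy":-0.0006,"wz":0,"fingers":1},
  {"x":0,"y":0,"z":0,"wx":0,"wy":0,"wz":0,"fingers":-1},
  {"x":0,"y":0,"z":0,"wx":0,"wy":0,"wz":0,"fingers":-1},
  {"x":0,"y":0,"z":0,"wx":0,"wy":0,"wz":0,"fingers":-1},
  {"x":0,"y":0,"z":0,"wx":0,"wy":0,"wz":0,"fingers":-1},
  {"x":0,"y":0,"z":0,"wx":0,"wy":0,"wz":0,"fingers":-1},
], force=30)

```text
clock: 19.2
tool_pos: [0.6297, 0.0503, 0.0059]
eef_rot: [0.923, -0.385, 0.001, -0.0]
contact_force: [-0.2, -0.5, -0.6]
opening: 0.506
```

Call:
apply_moves([
  {"x":0,"y":0,"z":-0.03,"wx":0,"wy":0,"wz":0,"fingers":-1},
  {"x":0,"y":0,"z":-0.05,"wx":0,"wy":0,"wz":0,"fingers":-1},
  {"x":0,"y":0,"z":-0.06,"wx":0,"wy":0,"wz":0,"fingers":-1},
  {"x":0,"y":0,"z":-0.04,"wx":0,"wy":0,"wz":0,"fingers":-1},
  {"x":0,"y":0,"z":0,"wx":0,"wy":0,"wz":0,"fingers":-1},
])

```text
clock: 19.82
tool_pos: [0.6281, 0.0502, 0.1522]
eef_rot: [0.923, -0.385, -0.001, 0.0]
contact_force: [-0.1, -0.5, -1.2]
opening: 0.51
```

Run:
```python
from h import *
show()
T=cur()[0]
m=camera_model("wrist");a,d=snapshot("wrist");P=cloud(m,d);Q=(P-T[:3,3])@T[:3,:3]
s=(np.abs(Q[...,0])<.021)&(np.abs(Q[...,1])<.025)&(Q[...,2]<.02)&(Q[...,2]>-.02)
q=Q[s];print(len(q),q.min(0),q.max(0));z0=np.median(q[:,2]);top=q[np.abs(q[:,2]-np.percentile(q[:,2],30))<.003]
c=np.linalg.lstsq(np.c_[top[:,:2],np.ones(len(top))],top[:,2],rcond=None)[0];print('plane',c,len(top))
plan(pose([.5097,-.2100,.16],-45),8)
```

```text
t 19.82 pos [0.6281 0.0502 0.1522] xang -45.24 z [-0.002 -0.    -1.   ] F [-0.1 -0.5 -1.2] open 0.51 q [-0.28  0.81  0.23  1.64 -0.25  0.72 -0.72]
3529 [-0.02098252 -0.02497403 -0.01006085] [0.02097248 0.02415514 0.00609572]
plane [-4.61931959e-05 -5.39497662e-03 -7.72035545e-03] 2656
8 rows x y z [ 0.0159  0.0417 -0.0014] w [ 0.0002  0.0002 -0.0002]
```

Call:
apply_moves([
  {"x":0.0159,"y":0.0417,"z":0,"wx":0,"wy":0,"wz":0,"fingers":-1},
  {"x":0.0159,"y":0.0417,"z":0,"wx":0,"wy":0,"wz":0,"fingers":-1},
  {"x":0.0159,"y":0.0417,"z":0,"wx":0,"wy":0,"wz":0,"fingers":-1},
  {"x":0.0159,"y":0.0417,"z":0,"wx":0,"wy":0,"wz":0,"fingers":-1},
  {"x":0.0159,"y":0.0417,"z":0,"wx":0,"wy":0,"wz":0,"fingers":-1},
  {"x":0.0159,"y":0.0417,"z":0,"wx":0,"wy":0,"wz":0,"fingers":-1},
  {"x":0.0159,"y":0.0417,"z":0,"wx":0,"wy":0,"wz":0,"fingers":-1},
  {"x":0,"y":0,"z":0,"wx":0,"wy":0,"wz":0,"fingers":-1},
])

```text
clock: 20.88
tool_pos: [0.5118, -0.1808, 0.1365]
eef_rot: [0.924, -0.383, -0.015, 0.004]
contact_force: [-0.3, 0.4, -0.6]
opening: 0.509
```

Run:
```python
from h import *
show()
plan(pose([.5105,-.2093,.125],-45),4)
```

```text
t 20.88 pos [ 0.5118 -0.1808  0.1365] xang -45.05 z [-0.031  0.005 -1.   ] F [-0.3  0.4 -0.6] open 0.509 q [ 0.16  0.75  0.15  1.89 -0.19  0.55 -0.35]
4 rows x y z [0.0061 0.0065 0.0036] w [ 0.0015  0.002  -0.0001]
```

Call:
apply_moves([
  {"x":0.008,"y":0.0085,"z":0.003,"wx":0.002,"wy":0.003,"wz":0,"fingers":-1},
  {"x":0.008,"y":0.0085,"z":0.004,"wx":0.002,"wy":0.003,"wz":0,"fingers":-1},
  {"x":0.006,"y":0.0065,"z":0.004,"wx":0.0015,"wy":0.002,"wz":0,"fingers":-1},
  {"x":0,"y":0,"z":0,"wx":0,"wy":0,"wz":0,"fingers":-1},
  {"x":0,"y":0,"z":0,"wx":0,"wy":0,"wz":0,"fingers":-1},
])

```text
clock: 21.5
tool_pos: [0.511, -0.2045, 0.1245]
eef_rot: [0.925, -0.381, -0.001, -0.001]
contact_force: [-0.4, 0.5, -1.6]
opening: 0.507
```

Run:
```python
from h import *
show()
plan(pose([.5105,-.2093,.10],-45),3)
```

```text
t 21.5 pos [ 0.511  -0.2045  0.1245] xang -44.79 z [-0.002  0.002 -1.   ] F [-0.4  0.5 -1.6] open 0.507 q [ 0.22  0.77  0.13  1.9  -0.19  0.49 -0.3 ]
3 rows x y z [0.0013 0.0016 0.0102] w [0.     0.0003 0.0004]
```

Call:
apply_moves([
  {"x":0.0025,"y":0.003,"z":0.008,"wx":0,"wy":0.0008,"wz":0.001,"fingers":-1},
  {"x":0.0015,"y":0.0018,"z":0.01,"wx":0,"wy":0,"wz":0,"fingers":-1},
  {"x":0,"y":0,"z":0.01,"wx":0,"wy":0,"wz":0,"fingers":-1},
  {"x":0,"y":0,"z":0,"wx":0,"wy":0,"wz":0,"fingers":-1},
  {"x":0,"y":0,"z":0,"wx":0,"wy":0,"wz":0,"fingers":-1},
])

```text
clock: 22.12
tool_pos: [0.5109, -0.2088, 0.1003]
eef_rot: [0.924, -0.382, -0.0, -0.0]
contact_force: [0.0, -0.5, -1.9]
opening: 0.507
```

Run:
```python
from h import *
show()
T=cur()[0]
plan(pose([.5105,-.2093,.049],-45),6)
m=camera_model("wrist");a,d=snapshot("wrist");P=cloud(m,d);Q=(P-T[:3,3])@T[:3,:3]
s=Q[(np.abs(Q[...,0])<.021)&(np.abs(Q[...,1])<.03)&(np.abs(Q[...,2]+.0082)<.002)]
print('collar top y',s[:,1].min(),s[:,1].max())
print('bore x at |y|<3mm', np.sort(s[(np.abs(s[:,1])<.003)&(s[:,0]>0)][:,0])[:3],np.sort(s[(np.abs(s[:,1])<.003)&(s[:,0]<0)][:,0])[-3:])
print('bore y at |x|<2mm', np.sort(s[(np.abs(s[:,0])<.002)&(s[:,1]>0)][:,1])[[0,-1]],np.sort(s[(np.abs(s[:,0])<.002)&(s[:,1]<0)][:,1])[[0,-1]])
```

```text
t 22.12 pos [ 0.5109 -0.2088  0.1003] xang -44.89 z [-0.     0.001 -1.   ] F [ 0.  -0.5 -1.9] open 0.507 q [ 0.24  0.81  0.11  1.91 -0.2   0.44 -0.29]
6 rows x y z [0.     0.0001 0.0107] w [-0.      0.      0.0001]
collar top y -0.02995087277765704 0.023565121949239654
bore x at |y|<3mm [0.01275282 0.01331949 0.01335126] [-0.01415476 -0.01411661 -0.01410952]
bore y at |x|<2mm [0.01415819 0.02356512] [-0.02159321 -0.01279485]
```

Call:
apply_moves([
  {"x":0,"y":0.0004,"z":0.007,"wx":0,"wy":0,"wz":0,"fingers":-1},
  {"x":0,"y":0,"z":0.007,"wx":0,"wy":0,"wz":0,"fingers":-1},
  {"x":0,"y":0,"z":0.007,"wx":0,"wy":0,"wz":0,"fingers":-1},
  {"x":0,"y":0,"z":0.007,"wx":0,"wy":0,"wz":0,"fingers":-1},
  {"x":0,"y":0,"z":0.006,"wx":0,"wy":0,"wz":0,"fingers":-1},
  {"x":0,"y":0,"z":0,"wx":0,"wy":0,"wz":0,"fingers":-1},
])

```text
clock: 22.92
tool_pos: [0.5106, -0.2092, 0.0712]
eef_rot: [0.924, -0.382, -0.0, -0.0]
contact_force: [-1.2, -0.8, -1.5]
opening: 0.508
```

Call:
apply_moves([
  {"x":0,"y":0,"z":0.006,"wx":0,"wy":0,"wz":0,"fingers":-1},
  {"x":0,"y":0,"z":0.006,"wx":0,"wy":0,"wz":0,"fingers":-1},
  {"x":0,"y":0,"z":0.006,"wx":0,"wy":0,"wz":0,"fingers":-1},
  {"x":0,"y":0,"z":0,"wx":0,"wy":0,"wz":0,"fingers":-1},
])

```text
clock: 23.42
tool_pos: [0.5105, -0.2094, 0.0559]
eef_rot: [0.924, -0.382, -0.0, -0.0]
contact_force: [-0.2, -0.2, -2.4]
opening: 0.503
```

Call:
apply_moves([
  {"x":0,"y":0,"z":0.0045,"wx":0,"wy":0,"wz":0,"fingers":-1},
  {"x":0,"y":0,"z":0.003,"wx":0,"wy":0,"wz":0,"fingers":-1},
  {"x":0,"y":0,"z":0.002,"wx":0,"wy":0,"wz":0,"fingers":-1},
  {"x":0,"y":0,"z":0.001,"wx":0,"wy":0,"wz":0,"fingers":-1},
])

```text
clock: 23.92
tool_pos: [0.5106, -0.2095, 0.0488]
eef_rot: [0.924, -0.382, 0.0, -0.0]
contact_force: [-2.1, 1.6, 9.4]
opening: 0.507
```

Call:
apply_moves([
  {"x":0,"y":0,"z":0,"wx":0,"wy":0,"wz":0,"fingers":0.6},
  {"x":0,"y":0,"z":0,"wx":0,"wy":0,"wz":0,"fingers":0.6},
  {"x":0,"y":0,"z":0,"wx":0,"wy":0,"wz":0,"fingers":0.6},
  {"x":0,"y":0,"z":-0.03,"wx":0,"wy":0,"wz":0,"fingers":0.6},
  {"x":0,"y":0,"z":-0.05,"wx":0,"wy":0,"wz":0,"fingers":0.6},
  {"x":0,"y":0,"z":-0.06,"wx":0,"wy":0,"wz":0,"fingers":0.6},
  {"x":0,"y":0,"z":-0.06,"wx":0,"wy":0,"wz":0,"fingers":0.6},
  {"x":0,"y":0,"z":0,"wx":0,"wy":0,"wz":0,"fingers":0.6},
])

```text
clock: 24.92
tool_pos: [0.5115, -0.2091, 0.2126]
eef_rot: [0.924, -0.382, 0.0, -0.001]
contact_force: [0.0, -0.5, -0.8]
opening: 0.802
```

Run:
```python
from h import *
show()
m=camera_model("wrist");a,d=snapshot("wrist");P=cloud(m,d);r=np.hypot(P[...,0]-.5095,P[...,1]+.21)
s=P[(P[...,2]>.053)&(P[...,2]<.063)&(r<.022)&(r>.0155)]
c=np.linalg.lstsq(np.c_[s[:,:2]-s[:,:2].mean(0),np.ones(len(s))],s[:,2],rcond=None)[0];print('collar top',len(s),s.mean(0),np.percentile(s[:,2],[5,50,95]),'plane',c)
s=P[(P[...,2]>.036)&(P[...,2]<.049)&(r<.034)&(r>.024)];print('spacer top',len(s),np.percentile(s[:,2],[5,50,95]))
b,e=snapshot("side");cv2.imwrite('pics/10.png',np.hstack([cv2.resize(a[90:290,150:350,::-1],(400,400)),cv2.resize(b[110:210,302:402,::-1],(400,400))]))
```

```text
t 24.93 pos [ 0.5115 -0.2091  0.2126] xang -44.87 z [ 0.001  0.001 -1.   ] F [ 0.  -0.5 -0.8] open 0.802 q [ 0.2   0.63  0.17  1.83 -0.16  0.69 -0.32]
collar top 528 [ 0.51052124 -0.20917353  0.05691786] [0.0558359  0.05689642 0.0579949 ] plane [ 0.00187494 -0.00162075  0.05691786]
spacer top 416 [0.03954989 0.04269848 0.0439111 ]
```

View pics/10.png

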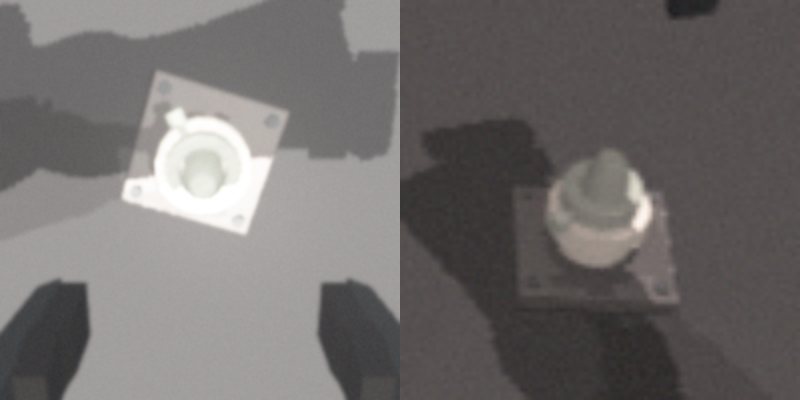

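Both views show the spacer on the step with the collar flat on top and the post through both. The collar's top is at 56.9 mm (57 expected) and level, and the gripper is clear.

Run:
```python
from h import *
print(finish_job())
```

```text
the job is handed in; nothing more can be done
None
```

The spacer is fully home on the step, the collar lies flush on top of it, and the job is handed in at about 25 s of the 72 s. I took the spacer from the rack and leaned it about 40° onto the bench, where it fell flat. I then gripped it across its rim and threaded it down the post. The collar followed, gripped on a line clear of its screw and the screwdriver tip.

**Last checks:**

| Check | Measured | Expected |
|---|---|---|
| Spacer top | 42.7–42.9 mm | 43 mm |
| Collar top | 56.9 mm, level within about 0.2° | 57 mm, flat |

- **Clear and undisturbed:** The gripper was open and about 15 cm above the stack when I handed in. I never touched the filter, screwdriver or jar, though I did not measure them again at the end.
- **Forces:** The largest contact force I read was about 10 N.
- **One disagreement:** Gripped across its rim, the 58 mm spacer read as 56.3 mm on the jaw opening. The wrist camera showed it centred and level, so I went on. The collar also read 1–2 mm narrow.
- **One close call:** Joint 6 came to 0.05 rad during the rim grip, against its limit of 0.04.

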